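Weigh out reagent cartridges by hand and load the full ones

ROBOT

A 6-joint arm with a two-finger parallel gripper is mounted at the origin on the work surface. World frame = base frame: x ahead of the robot, y to its left, z up, the work surface at z = 0. Lengths are in m, angles in degrees, forces in N, time in s.
With the tool pointing down it reaches from about 0.3 to 0.75 m from the base axis. Payload 8.5 kg.
Tool frame: the origin (TCP) lies midway between the tips of the shut fingers; the grasp point (between the pads) lies grasp_offset behind it (grasp_offset is the distance from the TCP to the grasp point, in m); z points along the fingers, y is the line along which they close (so a half turn about z gives the same grasp; the last joint's range is limited). The gripper opens to 85 mm and grips with 20 to 120 N. Pads are 22 mm wide; open, the fingers measure 114 mm over their backs; the gripper's body (76 mm by 85 mm) begins 54 mm behind the grasp point. The pads swing forward as they close: fully open they stand 13 mm farther back than shut.
Start: joints at [-83.554, 21.807, 74.336, -0, 83.858, -12.336], TCP at [0.177, -0.521, 0.231] pointing down, gripper open.
Joint ranges: [-178.18, 178.18], [-50.72, 133.34], [12.68, 142.11], [-81.47, 261.47], [9.98, 163.14], [-165.26, 165.26]. Speed limits (degrees/s): [136.94, 136.94, 180, 180, 180, 180].

INTERFACE

Orientations are given as a 3x3 rotation matrix whose columns are the frame's x, y, z axes.
In Python, from rig import observe, get_image, camera_params, close_job, grasp_offset gives the robot as it stands.
- The arm moves only by the shell command python3 -m handwheel 'ROWS' [OPENING] [FORCE]. ROWS is JSON, a list of rows, each a list of 2 entries, a list of its own where there are three numbers: the shift along the tool's x, y, z as a fraction of full scale, then the turn, a rotation vector about the tool's x, y, z as a fraction of full scale. In form: [[[dx, dy, dz], [ax, ay, az]], ...]. A call has 1 to 10 rows; each row is the pose to reach, as a shift and turn from the pose commanded when the call began, along the tool's axes at that moment, turning the shorter way round; what a row does not reach only later rows make up. Full scale, the value 1, is 0.5 m for a shift and pi rad for a turn. A row lasts 1/10 s, in which the tool goes at most 50 mm and 8.59 degrees, less where a joint would pass 70% of its speed; a pose out of reach is approached as far as the arm can. A call with a number of a shift or a turn outside -1 to 1 is refused whole. A call with a gripper value outside its range is refused whole. OPENING is the opening, from 0 (shut) to 1 (fully open), set as the call begins (- or left out, the last holds). The fingers move at their own pace and stop on an object; FORCE is the grip in N (left out, the last holds). Time passes only in rows, so rows that repeat a pose let the fingers close. It gives the time, the measured TCP pose, the force, the opening and the grip force at its end, in the units of the state.
- observe(): the state, without advancing time (a new reading comes with each control period).
- get_image(name): name is "scene" or "side" or "wrist"; returns (picture, depth): 384x512x3 uint8, red, green, blue; 384x512 float32, m along the optical axis (not along the pixel's ray), 0 where there is no reading.
- camera_params(name): a dict with "K" (3x3 intrinsics, pixels), "k1" (the pictures are not rectified: a ray, as slopes to the right and down, at radius r is drawn at 1 + k1 r^2 times it, then the intrinsics apply), "R" (3x3) and "t" (3): a world point X has camera coordinates R X + t. Camera axes: x right, y down, z forward; pixel columns grow to the right and rows downward; lengths in m; the calibration is good to about 2 mm. A picture is of the moment at which its call begins: read the wrist's pose just before it. camera_params takes no time and is no camera call; for the wrist camera it gives the pose at the moment of the call.
- close_job(): hands the job in; it is judged then, once.
The state is a dict: "time_s": time; "q": joint angles; "qvel": joint speeds; "joint_efforts": joint torques, N m; "position": TCP position; "tool_rot": TCP orientation; "ft_force": force on the tool from outside, world axes, zero at the start; "wrist_torque": the same for the moment, N m; "grip_width": finger opening in m; "gripper_force": force on a finger pad.
Only numpy, scipy, OpenCV 4.12 (cv2) and the standard library are available. Lean on these libraries where they do the work, as an engineer would, in place of code of your own. Each camera call takes 0.05 s, during which the arm holds its last target. There are 200 camera calls.

TASK

The sealed reagent cartridges in the tray and the one still clipped in the loading rail look alike, but some are full and some are spent: feel by lifting which are heavy (full) and which light (spent). Snap every full one down into a free clip of the rail, fully home with the sprung jaw closed over it, and lay every spent one down inside the steel waste box. When all are dealt with, press the load button right down and let it go; leave the jar in the tray and do not disturb the bottle and the scanner.

Things in the scene. Friction and masses are not known exactly. Their poses are not given: they have to be found in the camera images.
- cartridge_a: sealed reagent cartridge, full (about 400 g) or spent (about 100 g), not told apart by eye: white tube 32 mm in diameter and 100 mm long between two square grey end plates 54 x 54 x 14 mm; 128 mm overall. Origin: its centre, on the tube's axis; x along the tube. Lying on its end plates, its axis is 27 mm above what it lies on. Absent in some starts.
- cartridge_b: sealed reagent cartridge, full (about 400 g) or spent (about 100 g), not told apart by eye: white tube 32 mm in diameter and 100 mm long between two square grey end plates 54 x 54 x 14 mm; 128 mm overall. Origin: its centre, on the tube's axis; x along the tube. Lying on its end plates, its axis is 27 mm above what it lies on. Absent in some starts.
- cartridge_c: sealed reagent cartridge, full (about 400 g) or spent (about 100 g), not told apart by eye: white tube 32 mm in diameter and 100 mm long between two square grey end plates 54 x 54 x 14 mm; 128 mm overall. Origin: its centre, on the tube's axis; x along the tube. Lying on its end plates, its axis is 27 mm above what it lies on. Absent in some starts.
- cartridge_d: sealed reagent cartridge, full (about 400 g) or spent (about 100 g), not told apart by eye: white tube 32 mm in diameter and 100 mm long between two square grey end plates 54 x 54 x 14 mm; 128 mm overall. Origin: its centre, on the tube's axis; x along the tube. Lying on its end plates, its axis is 27 mm above what it lies on. Absent in some starts.
- cartridge_e: sealed reagent cartridge, full (about 400 g) or spent (about 100 g), not told apart by eye: white tube 32 mm in diameter and 100 mm long between two square grey end plates 54 x 54 x 14 mm; 128 mm overall. Origin: its centre, on the tube's axis; x along the tube. Lying on its end plates, its axis is 27 mm above what it lies on. Absent in some starts.
- cartridge_f: sealed reagent cartridge, full (about 400 g) or spent (about 100 g), not told apart by eye: white tube 32 mm in diameter and 100 mm long between two square grey end plates 54 x 54 x 14 mm; 128 mm overall. Origin: its centre, on the tube's axis; x along the tube. Lying on its end plates, its axis is 27 mm above what it lies on. Absent in some starts.
- cartridge_g: sealed reagent cartridge, full (about 400 g) or spent (about 100 g), not told apart by eye: white tube 32 mm in diameter and 100 mm long between two square grey end plates 54 x 54 x 14 mm; 128 mm overall. Origin: its centre, on the tube's axis; x along the tube. Lying on its end plates, its axis is 27 mm above what it lies on. Absent in some starts.
- tray: low grey tray, fixed, 236 x 300 mm, floor 4 mm thick with a rim 10 mm high; the cartridges start lying in it, roughly along its y. Origin: centre of its underside; x across, y along its long side
- rail: white loading rail, fixed: base plate 345 x 120 mm, 12 mm thick, with three fork clips 90 mm apart along its x and the load button past the last clip. Origin: bottom of the plate under the middle clip; one cartridge starts in an end clip; a cartridge in a clip lies along the rail's y
- clip_1 (a point): clip 1: centre of a fully seated cartridge, 52 mm above the bench; its tube along y of this frame, z up. Two fork plates, at 33 to 43 mm either side along y, nothing between them; tube rests 16 mm below this point, fixed prong at +x (face 17.8 mm off, top 23 mm up), low stop and sprung jaw at -x, whose noses, 17 mm up, overhang the way in by 5 mm. End plates hang outside the forks with 7 mm play
- jaw_1 (a joint): sprung steel jaw of clip 1: 0 rad closed (empty or over a seated tube), about 0.12 rad while a tube is forced past it; some 10 N of push or pull needed
- clip_2 (a point): clip 2: centre of a fully seated cartridge, 52 mm above the bench; its tube along y of this frame, z up. Two fork plates, at 33 to 43 mm either side along y, nothing between them; tube rests 16 mm below this point, fixed prong at +x (face 17.8 mm off, top 23 mm up), low stop and sprung jaw at -x, whose noses, 17 mm up, overhang the way in by 5 mm. End plates hang outside the forks with 7 mm play
- jaw_2 (a joint): sprung steel jaw of clip 2: 0 rad closed (empty or over a seated tube), about 0.12 rad while a tube is forced past it; some 10 N of push or pull needed
- clip_3 (a point): clip 3: centre of a fully seated cartridge, 52 mm above the bench; its tube along y of this frame, z up. Two fork plates, at 33 to 43 mm either side along y, nothing between them; tube rests 16 mm below this point, fixed prong at +x (face 17.8 mm off, top 23 mm up), low stop and sprung jaw at -x, whose noses, 17 mm up, overhang the way in by 5 mm. End plates hang outside the forks with 7 mm play
- jaw_3 (a joint): sprung steel jaw of clip 3: 0 rad closed (empty or over a seated tube), about 0.12 rad while a tube is forced past it; some 10 N of push or pull needed
- waste_in (a point): deep steel waste box, open on top, fixed, outside 170 (x) x 210 (y) x 65 mm high, walls and floor 4 mm; this point is the centre of its inner floor
- load (a joint): load button at the rail's end: 0 released, 0.006 m fully pressed (5 N), springs back
- load_top (a point): centre of the load button's round top (32 mm in diameter), pressed straight down
- jar: clear lidded specimen jar, 48 mm in diameter, 50 mm high, standing in the tray among the cartridges; stays in the tray. Origin: centre of its underside
- wash_bottle: white bottle 60 mm in diameter, 130 mm high, bystander. Origin: centre of its underside
- scanner: black handheld barcode scanner, 175 mm long, 34 mm high, lying on the bench, bystander. Origin: on its underside
Things that resemble listed ones, but are neither listed nor needed, are in the scene too. Leave any black look-alike of the cartridge_g alone.

How it is judged:
By the outcome, as a careful person would: the job done as asked, in the order asked, and still so for the second after the job is handed in, with the robot touching nothing.
Of cartridge_f, cartridge_g only 1 to 1 are there at a start; the rules pass over those that are not, and their reading is None.
Of cartridge_a, cartridge_b, cartridge_c, cartridge_d, cartridge_e only 3 to 5 are there at a start; the rules pass over those that are not, and their reading is None.
At some moment in a run one of cartridge_a, cartridge_b, cartridge_c, cartridge_d, cartridge_e may be knocked a few centimetres aside while the robot is not near it.
Once in a run the grip may slacken for a moment while it holds something.
It also fails if it takes over 210 s, if anything falls off the work surface, if the arm or the gripper's body presses on something with over 40 N, if the wrist force passes 120 N, or if a joint passes its speed limit or range.

## Working session

There is one attempt and no reset: what is moved stays moved. The work goes in short steps, Python scripts to look and compute and a shell command to move; the robot and the scene stay as the last step left them, time stands still between calls to the robot, and variables do not carry over. Pictures are saved under pics/ and viewed, at most 14 in all, crops included, and the job is handed in when it is done.

```bash
ls; mkdir -p pics
cat > h.py <<'E'
import numpy as np, cv2, json
from rig import observe, get_image, camera_params, close_job, grasp_offset
def grab(n):
    c=camera_params(n); im,d=get_image(n); return im,d,{k:np.array(v,float) for k,v in c.items()}
def ray(c,uv):
    uv=np.atleast_2d(np.array(uv,float)); K=c['K']
    D=np.array([float(c['k1']),0,0,0])
    p=cv2.undistortPoints(uv[:,None,:],K,D)[:,0]
    d=np.c_[p,np.ones(len(p))]@c['R']; o=-c['R'].T@c['t']; return o,d
def onplane(c,uv,z):
    o,d=ray(c,uv); return o+d*((z-o[2])/d[:,2])[:,None]
def fromdepth(c,uv,z):
    o,d=ray(c,uv); return o+d*np.atleast_1d(z)[:,None]
def proj(c,X):
    X=np.atleast_2d(np.array(X,float)); r,_=cv2.Rodrigues(c['R'])
    return cv2.projectPoints(X,r,c['t'],c['K'],np.array([float(c['k1']),0,0,0]))[0][:,0]
def cloud(c,d):
    v,u=np.mgrid[:384,:512]; P=fromdepth(c,np.c_[u.ravel(),v.ravel()],d.ravel()); return P.reshape(384,512,3)
def save(n,im): cv2.imwrite('pics/'+n+'.png',im[:,:,::-1])
E
python3 - <<'E'
from h import *
s=observe(); print(s['time_s'],s['position'],np.round(s['tool_rot'],3).tolist(),s['grip_width'],s['ft_force'],grasp_offset if not callable(grasp_offset) else grasp_offset())
ims=[]
for n in ['scene','side','wrist']:
    im,d,c=grab(n); np.savez('pics/%s0.npz'%n,im=im,d=d,**c); ims.append(im); print(n,c['k1'],-c['R'].T@c['t'],(d>0).mean())
save('a_scene',cv2.resize(ims[0],(800,600),interpolation=cv2.INTER_CUBIC)); save('a_side',cv2.resize(ims[1],(800,600),interpolation=cv2.INTER_CUBIC))
E
```

```text
pics
0.0 [ 0.17706655 -0.52040411  0.23071515] [[0.947, 0.322, -0.0], [0.322, -0.947, 0.001], [0.0, -0.001, -1.0]] 0.08554998349809659 [-0.00549185  0.25946219  0.35430862] 0.0187
scene -0.05138860351225945 [ 0.93672868 -0.51663492  0.86619081] 0.9959309895833334
side -0.04983565146197643 [-0.25726623  1.08281747  0.87905381] 0.9958038330078125
wrist 0.0005161861500028518 [ 0.24504054 -0.49806112  0.37377316] 0.9960683186848959
```

View pics/a_scene.png

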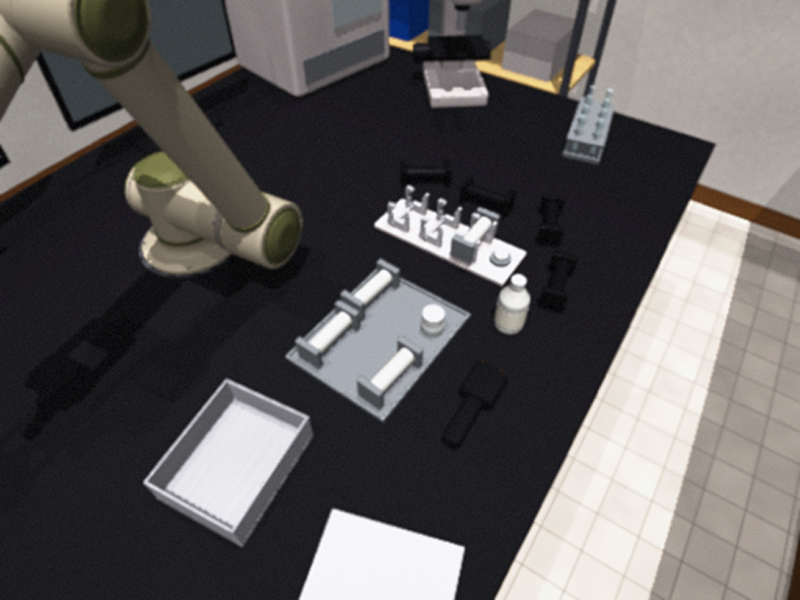

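View pics/a_side.png

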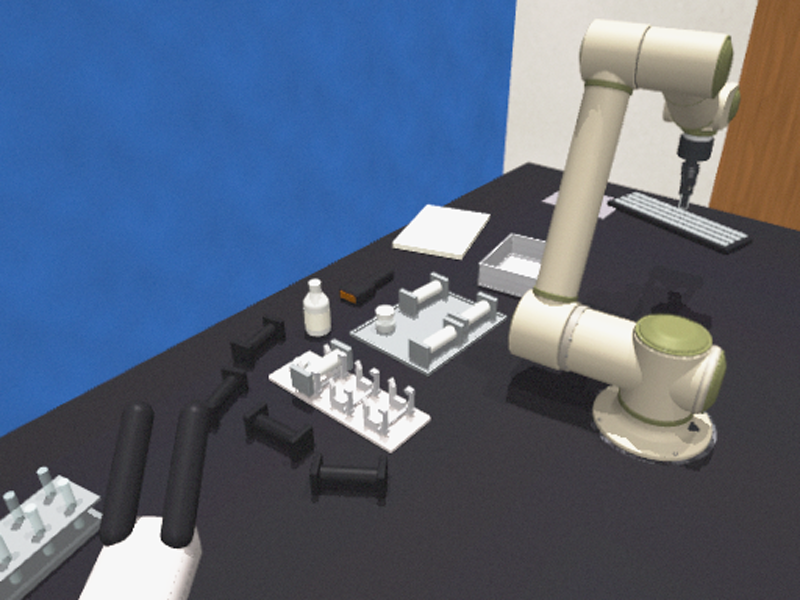

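The scene shows three white-tube cartridges in the tray at about (330,333), (373,290) and (392,372), and one in the rail clip next to the button at (478,235). The four black dumbbells at (425,170), (487,192), (550,218) and (558,280) are look-alikes and stay put. The jar is at (432,318) and the waste box at (230,460).

```bash
cat >> h.py <<'E'
X0,Y0,S=0.2,-0.45,1000.
def topdown(views,x1=0.8,y1=0.45):
    # ortho map: rows = x (down = -x), cols = y (left=+y)
    H,W=int((x1-X0)*S),int((y1-Y0)*S); hm=np.full((H,W),-1.); col=np.zeros((H,W,3),np.uint8)
    for im,d,c in views:
        d=cv2.resize(d,None,fx=3,fy=3,interpolation=cv2.INTER_NEAREST); I=cv2.resize(im,None,fx=3,fy=3,interpolation=cv2.INTER_NEAREST)
        v,u=np.mgrid[:d.shape[0],:d.shape[1]]; uv=np.c_[(u.ravel()-1)/3,(v.ravel()-1)/3]
        P=fromdepth(c,uv,d.ravel()); ok=(d.ravel()>0)&(P[:,2]<0.2)&(P[:,2]>-0.02)
        r=((x1-P[:,0])*S).astype(int); q=((y1-P[:,1])*S).astype(int)
        ok&=(r>=0)&(r<H)&(q>=0)&(q<W); i=np.where(ok)[0]; i=i[np.argsort(P[i,2])]
        i=i[P[i,2]>hm[r[i],q[i]]]; hm[r[i],q[i]]=P[i,2]; col[r[i],q[i]]=I.reshape(-1,3)[i]
    return hm,col
def load(n):
    z=np.load('pics/%s.npz'%n); return z['im'],z['d'],{k:z[k] for k in ['K','k1','R','t']}
E
python3 - <<'E'
from h import *
A=load('scene0');B=load('side0')
hm,col=topdown([A,B])
g=(np.clip(hm,0,0.1)*2550).astype(np.uint8)
out=cv2.addWeighted(col,.5,cv2.applyColorMap(g,cv2.COLORMAP_JET),.5,0)
for k in range(0,10): cv2.putText(out,'%.1f'%(0.4-k*.1),(50+k*100-15,12),0,.4,(255,255,255),1); cv2.line(out,(50+k*100,14),(50+k*100,22),(255,255,255),1)
for k in range(1,6): cv2.putText(out,'%.1f'%(0.8-k*.1),(0,k*100+4),0,.4,(255,255,255),1)
save('td',out[:, :800])
# surface height check with bench & components per view
for n,V in (('scene',A),('side',B)):
    P=cloud(V[2],V[1]); hsv=cv2.cvtColor(V[0],cv2.COLOR_RGB2HSV)
    inb=(P[...,0]>.25)&(P[...,0]<.8)&(abs(P[...,1])<.45)
    white=(inb&(hsv[...,2]>175)&(hsv[...,1]<60)&(P[...,2]>-.01)&(P[...,2]<.15)).astype(np.uint8)
    k,l,st,ce=cv2.connectedComponentsWithStats(white)
    for i in range(1,k):
        if st[i,4]<60: continue
        p=P[l==i]; print(n,st[i,4],ce[i].round(1),p.mean(0).round(3),'z5/95',np.percentile(p[:,2],[5,95]).round(3))
    b=inb&(V[0].max(2)<40); print('bench z',np.percentile(P[b][:,2],[10,50,90]))
E
```

```text
scene 1608 [290.6 153. ] [0.525 0.325 0.023] z5/95 [0.009 0.069]
scene 240 [237.1 183.5] [0.468 0.081 0.045] z5/95 [0.036 0.058]
scene 2814 [247.6 218.3] [0.56  0.007 0.012] z5/95 [0.002 0.054]
scene 191 [329.3 191.2] [0.742 0.174 0.092] z5/95 [0.079 0.105]
scene 314 [209.7 212.2] [ 0.467 -0.058  0.043] z5/95 [0.006 0.057]
scene 64 [328.3 204.8] [0.752 0.164 0.045] z5/95 [0.025 0.063]
scene 82 [257.  247.3] [ 0.64  -0.062  0.005] z5/95 [0.002 0.007]
scene 3762 [149.3 295.5] [ 0.488 -0.344  0.009] z5/95 [0.002 0.064]
scene 89 [118.3 275.6] [ 0.412 -0.361  0.062] z5/95 [0.061 0.067]
scene 2592 [225.1 356.7] [ 0.747 -0.357  0.018] z5/95 [0.016 0.021]
bench z [-0.00178941  0.0004259   0.00441775]
side 438 [287.3 155.7] [ 0.746 -0.353  0.018] z5/95 [0.008 0.023]
side 292 [332.8 169.6] [ 0.524 -0.379  0.011] z5/95 [0.003 0.065]
side 418 [201.9 198.3] [0.722 0.203 0.069] z5/95 [0.015 0.129]
side 149 [271.5 185.5] [ 0.612 -0.063  0.043] z5/95 [0.003 0.059]
side 1597 [268.3 208.5] [0.544 0.042 0.019] z5/95 [0.002 0.057]
side 204 [298.  218.3] [0.433 0.01  0.007] z5/95 [0.002 0.013]
side 2160 [226.1 255.6] [0.479 0.343 0.025] z5/95 [0.009 0.073]
bench z [-0.00015091  0.01358358  0.04289587]
```

View pics/td.png

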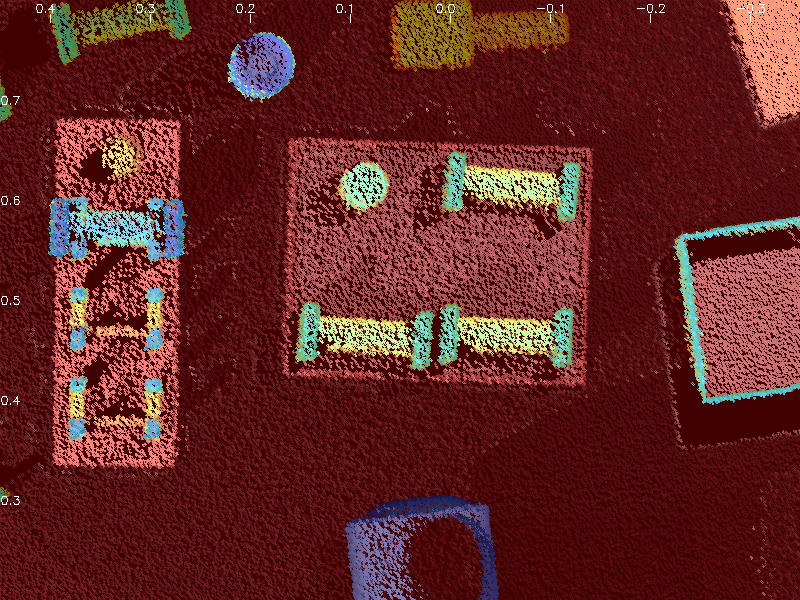

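The fused top-down map (1 px = 1 mm, y = 0.45-col/1000, x = 0.8-row/1000) shows:
- **Tray cartridges:** (366,336), (507,336) and (512,187).
- **Rail:** one cartridge at (117,228). The free clips are at rows 318 and 408, and the button is at row 157.
- **Waste box:** on the right.

Next I turn this into poses.

```bash
cat >> h.py <<'E'
def carts(views,zoff=0.004,verbose=True):
    """cartridges in tray area: rectangles of points higher than plates' mid height"""
    hm,col=topdown(views); res=[]
    m=((hm>0.034)&(hm<0.066)).astype(np.uint8); m[:, :270]=0; m[:, 640:]=0; m[:130]=0; m[450:]=0
    m=cv2.morphologyEx(m,cv2.MORPH_CLOSE,np.ones((3,3)))
    m=cv2.morphologyEx(m,cv2.MORPH_OPEN,np.ones((3,3)))
    k,l,st,ce=cv2.connectedComponentsWithStats(m)
    for i in range(1,k):
        if st[i,4]<700: continue
        r,q=np.where(l==i); z=hm[l==i]; (cx,cy),(w,h),a=cv2.minAreaRect(np.c_[q,r].astype(np.float32))
        if w<h: w,h,a=h,w,a+90
        a=(a+90)%180-90
        res.append((0.8-cy/S,0.45-cx/S,a,w,h,np.percentile(z,[50,90,98])))
        print('x %.4f y %.4f tilt(img cw) %.1f  %d x %d  z %s'%(*res[-1][:5],res[-1][5].round(4)))
    return res
E
python3 - <<'E'
from h import *
A=load('scene0');B=load('side0')
for v in ([A,B],[A],[B]): carts(v); print()
hm,col=topdown([A,B])
# rail plate
m=((hm>0.008)&(hm<0.016)).astype(np.uint8); m[:,:40]=0;m[:,200:]=0;m[:100]=0;m[480:]=0
m=cv2.morphologyEx(cv2.morphologyEx(m,cv2.MORPH_CLOSE,np.ones((3,3))),cv2.MORPH_OPEN,np.ones((5,5)))
k,l,st,ce=cv2.connectedComponentsWithStats(m); i=1+st[1:,4].argmax(); r,q=np.where(l==i)
print('rail',cv2.minAreaRect(np.c_[q,r].astype(np.float32)),hm[l==i].mean())
m=((hm>0.06)&(hm<0.1));m[:,210:]=False;m[:190]=False;m[460:]=False
k,l,st,ce=cv2.connectedComponentsWithStats(m.astype(np.uint8))
for i in range(1,k):
    if st[i,4]>15: print('high',ce[i].round(1),st[i].tolist(),hm[l==i].max().round(4))
m=((hm>0.055)&(hm<0.075)).astype(np.uint8);m[:,:660]=0;m[:200]=0;m[470:]=0
r,q=np.where(m); print('box',cv2.minAreaRect(np.c_[q,r].astype(np.float32)))
s=observe(); R=np.array(s['tool_rot'])
for T in ([0.47,-0.08,0.26],[0.50,0.26,0.26]):
    print('shift',(R.T@(np.array(T)-s['position'])/0.5).round(4))
yaw=np.degrees(np.arctan2(R[1,0],R[0,0])); print(yaw,'turn',-(90-yaw)/180)
print(camera_params('wrist')['K'])
E
```

```text
x 0.6139 y -0.0606 tilt(img cw) 4.5  135 x 59  z [0.0456 0.0586 0.0607]
x 0.6141 y 0.0865 tilt(img cw) -29.1  49 x 43  z [0.0532 0.0564 0.0582]
x 0.4646 y 0.0853 tilt(img cw) 4.3  135 x 59  z [0.0456 0.0587 0.0615]
x 0.4650 y -0.0558 tilt(img cw) 1.0  133 x 60  z [0.0452 0.0586 0.0607]

x 0.6210 y -0.0525 tilt(img cw) 0.0  111 x 54  z [0.0444 0.0572 0.0599]
x 0.6160 y 0.0845 tilt(img cw) 0.0  43 x 42  z [0.0529 0.0559 0.0571]
x 0.6107 y -0.1202 tilt(img cw) -82.9  54 x 16  z [0.0568 0.0595 0.0604]
x 0.4669 y 0.0938 tilt(img cw) 3.7  108 x 56  z [0.0442 0.0572 0.0601]
x 0.4685 y -0.0460 tilt(img cw) 0.0  110 x 55  z [0.0436 0.0565 0.0592]
x 0.4634 y -0.1137 tilt(img cw) -87.1  57 x 16  z [0.0564 0.0594 0.0606]


rail ((114.167236328125, 446.313720703125), (120.18331909179688, 39.77691650390625), 1.6846843957901) -0.2966431243828272
high [154.8 203.6] [148, 195, 15, 17, 126] 0.0792
high [ 95.8 229.7] [49, 196, 113, 64, 2729] 0.0849
high [172.8 228.6] [154, 199, 34, 60, 904] 0.0842
high [ 78.6 293. ] [71, 287, 16, 15, 120] 0.08
high [154.9 294.2] [148, 287, 16, 16, 141] 0.0781
high [ 73.1 299.4] [70, 297, 7, 6, 19] 0.0734
high [ 77.1 338.6] [68, 326, 18, 24, 231] 0.0783
high [153.6 339.1] [143, 328, 20, 23, 225] 0.0799
high [ 78.  383.7] [70, 375, 18, 19, 140] 0.0775
high [153.1 383.9] [145, 378, 18, 14, 134] 0.0783
high [ 76.4 428.1] [67, 417, 20, 23, 247] 0.0788
high [152.1 428.8] [143, 417, 18, 22, 200] 0.0781
box ((794.0899658203125, 304.62994384765625), (175.50390625, 226.274169921875), 81.8698959350586)
shift [ 0.8383 -0.6455 -0.0574]
shift [ 1.1141 -1.27   -0.0566]
18.781138127246372 turn -0.3956603437375201
[[269.3736085    0.         258.82779193]
 [  0.         269.3736085  187.24256114]
 [  0.           0.           1.        ]]
```

```bash
python3 -m handwheel '[[[0.4,-0.3,-0.057],[0,0,-0.2]],[[0.4,-0.3,-0.057],[0,0,-0.2]],[[0.838,-0.645,-0.057],[0,0,-0.3957]],[[0.838,-0.645,-0.057],[0,0,-0.3957]],[[0.838,-0.645,-0.057],[0,0,-0.3957]],[[0.838,-0.645,-0.057],[0,0,-0.3957]],[[0.838,-0.645,-0.057],[0,0,-0.3957]],[[0.838,-0.645,-0.057],[0,0,-0.3957]],[[0.838,-0.645,-0.057],[0,0,-0.3957]],[[0.838,-0.645,-0.057],[0,0,-0.3957]]]' 1 60
python3 -m handwheel '[[[0,0,0],[0,0,0]],[[0,0,0],[0,0,0]],[[0,0,0],[0,0,0]]]'
python3 - <<'E'
from h import *
s=observe(); R=np.array(s['tool_rot']); print(s['time_s'],s['position'],R.round(3).tolist(),s['ft_force'])
im,d,c=grab('wrist'); np.savez('pics/w1.npz',im=im,d=d,**c); save('w1',im)
T=np.array([0.50,0.26,0.26]); print((R.T@(T-s['position'])/.5).round(4))
E
```

```text
time_s: 1.15
position: [0.4542, -0.1032, 0.2587]
tool_rot: [[-0.001, 1.0, 0.0], [1.0, 0.001, -0.0], [-0.0, 0.0, -1.0]]
ft_force: [0.5, 0.1, 0.3]
grip_width: 0.0854
gripper_force: 0.0
time_s: 1.45
position: [0.4531, -0.106, 0.2584]
tool_rot: [[0.001, 1.0, -0.001], [1.0, -0.001, 0.0], [0.0, -0.001, -1.0]]
ft_force: [0.3, -0.6, -0.2]
grip_width: 0.0852
gripper_force: 0.0
1.45 [ 0.45309595 -0.10598896  0.25841868] [[0.001, 1.0, -0.001], [1.0, -0.001, 0.0], [0.0, -0.001, -1.0]] [ 0.26716589 -0.59955382 -0.18371763]
[ 0.7321  0.0931 -0.0032]
```

```bash
python3 -m handwheel '[[[0.732,0.093,0],[0,0,0]],[[0.732,0.093,0],[0,0,0]],[[0.732,0.093,0],[0,0,0]],[[0.732,0.093,0],[0,0,0]],[[0.732,0.093,0],[0,0,0]],[[0.732,0.093,0],[0,0,0]],[[0.732,0.093,0],[0,0,0]],[[0.732,0.093,0],[0,0,0]],[[0.732,0.093,0],[0,0,0]],[[0.732,0.093,0],[0,0,0]]]' | head -2
python3 - <<'E'
from h import *
s=observe(); R=np.array(s['tool_rot']); print(s['time_s'],s['position'],R.round(3).tolist(),s['ft_force'])
im,d,c=grab('wrist'); np.savez('pics/w2.npz',im=im,d=d,**c)
W1=load('w1'); save('w12',np.hstack([cv2.resize(W1[0],(400,300)),cv2.resize(im,(400,300))]))
print('from w1'); carts([W1])
hm,col=topdown([(im,d,c)])
m=((hm>0.067)&(hm<0.1));m[:,:40]=False;m[:,210:]=False;m[:190]=False;m[460:]=False
k,l,st,ce=cv2.connectedComponentsWithStats(m.astype(np.uint8))
for i in range(1,k):
    if st[i,4]>15: print('high',ce[i].round(1),st[i].tolist(),hm[l==i].max().round(4))
E
```

```text
time_s: 2.5
position: [0.5003, 0.2593, 0.2584]
2.5 [0.50030921 0.25932466 0.25842375] [[0.001, 1.0, -0.0], [1.0, -0.001, -0.001], [-0.001, -0.0, -1.0]] [-0.34597418 -0.34070938  0.90313866]
from w1
x 0.6125 y -0.0620 tilt(img cw) 5.1  129 x 53  z [0.0473 0.059  0.0597]
x 0.4648 y -0.0563 tilt(img cw) 2.1  128 x 54  z [0.0472 0.059  0.0598]
x 0.4604 y 0.0526 tilt(img cw) 2.0  68 x 53  z [0.0473 0.0592 0.0601]
high [ 79.8 202.7] [74, 197, 12, 12, 118] 0.0767
high [155.4 203.7] [150, 199, 12, 11, 105] 0.0771
high [116.8 228.7] [52, 200, 129, 57, 3033] 0.0821
high [ 79.4 247.9] [74, 238, 12, 20, 212] 0.0768
high [155.1 248.3] [150, 239, 12, 19, 200] 0.0764
high [ 78.9 292.4] [73, 288, 12, 11, 108] 0.0768
high [154.4 293.2] [149, 288, 12, 11, 121] 0.0763
high [ 78.2 337.3] [73, 328, 12, 19, 204] 0.0768
high [153.9 338.2] [149, 329, 11, 19, 204] 0.0768
high [ 77.8 382.1] [72, 377, 12, 11, 111] 0.0764
high [153.6 382.7] [148, 378, 12, 11, 102] 0.0765
high [ 77.6 426.5] [72, 418, 12, 19, 193] 0.0776
high [152.6 427.6] [148, 419, 11, 19, 188] 0.077
```

View pics/w12.png

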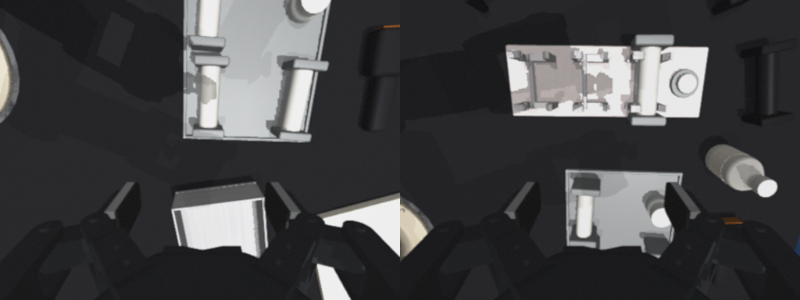

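Run:
```python
from h import *
hm,col=topdown([load('w2')])
for r in range(280,360,4): print(r,[int(round(1000*np.median(hm[r:r+3,c:c+6]))) for c in range(60,180,8)])
s=observe(); R=np.array(s['tool_rot'])
for T in ([0.571,0.3332,0.16],[0.571,.3332,.031]): print((R.T@(np.array(T)-s['position'])/.5).round(4))
```

```text
280 [13, 13, 13, 13, 13, 13, 13, 12, 13, 13, 13, 13, 13, 13, 13]
284 [13, 13, 13, 13, 13, 13, 13, 13, 13, 13, 13, 13, 13, 14, 12]
288 [13, -1000, 75, 13, 13, 13, 13, 13, 13, 13, 13, 75, 73, -494, 12]
292 [13, -1000, 75, 13, 13, 13, 13, 13, 13, 13, 13, 74, 76, -494, 13]
296 [13, -1000, 67, 13, 13, 13, 13, 13, 13, 13, 13, 69, 68, -494, 12]
300 [13, 13, 37, 13, 13, 13, 13, 13, 13, 13, 13, 37, 37, 13, 12]
304 [13, 12, 37, 13, 13, 13, 13, 13, 13, 13, 13, 37, 36, 13, 12]
308 [13, 13, 37, 13, 13, 13, 13, 13, 13, 13, 13, 36, 36, 13, 13]
312 [13, 13, 37, 13, 13, 13, 13, 13, 13, 13, 13, 36, 36, 13, 12]
316 [14, 13, 37, 14, 13, 13, 13, 13, 13, 13, 13, 37, 36, 12, 12]
320 [14, 12, 37, 13, 13, 13, 13, 13, 13, 13, 13, 36, 36, 12, 12]
324 [13, 13, 36, 13, 13, 13, 14, 13, 13, 13, 13, 37, 36, 13, 13]
328 [13, 14, 73, 27, 27, 26, 26, 27, 25, 26, 26, 72, 27, 12, 11]
332 [13, 13, 76, 26, 26, 26, 27, 26, 26, 26, 26, 75, 75, 13, 13]
336 [13, -1000, 76, 13, 14, 13, 12, 13, 13, 13, 13, 75, 75, -494, 12]
340 [13, -1000, 76, 14, 13, 13, 13, 13, 13, 13, 13, 75, 75, -494, 12]
344 [13, -1000, 75, 13, 13, 13, 13, 13, 13, 13, 13, 74, 75, -494, 12]
348 [13, -1000, -1000, 13, 13, 13, 12, 13, 13, 13, 13, 13, -1000, -494, 11]
352 [13, -1000, 12, 13, 13, 13, 13, 13, 13, 13, 13, 13, -1000, -494, 12]
356 [13, 13, 13, 13, 13, 13, 13, 14, 13, 13, 13, 13, 13, 12, 12]
[0.1488 0.1411 0.1971]
[0.1489 0.1412 0.4551]
```

```bash
python3 -m handwheel '[[[0.149,0.141,0.2],[0,0,0.003]],[[0.149,0.141,0.2],[0,0,0.003]],[[0.149,0.141,0.2],[0,0,0.003]],[[0.149,0.141,0.2],[0,0,0.003]],[[0.149,0.141,0.3],[0,0,0.003]],[[0.149,0.141,0.4],[0,0,0.003]],[[0.149,0.141,0.449],[0,0,0.003]],[[0.149,0.141,0.449],[0,0,0.003]],[[0.149,0.141,0.449],[0,0,0.003]],[[0.149,0.141,0.449],[0,0,0.003]]]' 1 80 
python3 -m handwheel '[[[0,0,0],[0,0,0]],[[0,0,0],[0,0,0]],[[0,0,0],[0,0,0]],[[0,0,0],[0,0,0]],[[0,0,0],[0,0,0]],[[0,0,0],[0,0,0]],[[0,0,0],[0,0,0]],[[0,0,0],[0,0,0]]]' 0 80
python3 -c "
from h import *
s=observe();print(s['position'],s['ft_force'])"
```

```text
time_s: 3.55
position: [0.5719, 0.335, 0.0371]
tool_rot: [[0.01, 1.0, 0.004], [1.0, -0.01, 0.002], [0.002, 0.004, -1.0]]
ft_force: [-0.1, 0.7, 0.8]
grip_width: 0.0859
gripper_force: 0.0
time_s: 4.35
position: [0.5709, 0.3355, 0.0348]
tool_rot: [[0.009, 1.0, 0.001], [1.0, -0.009, 0.001], [0.001, 0.001, -1.0]]
ft_force: [-0.1, -1.0, 4.3]
grip_width: 0.0298
gripper_force: 78.7
[0.57085527 0.33546101 0.03480021] [-0.05951971 -1.00917501  4.32360236]
```

```bash
python3 -m handwheel '[[[0,0,-0.01],[0,0,0]],[[0,0,-0.02],[0,0,0]],[[0,0,-0.03],[0,0,0]],[[0,0,-0.05],[0,0,0]],[[0,0,-0.08],[0,0,0]],[[0,0,-0.12],[0,0,0]],[[0,0,-0.16],[0,0,0]],[[0,0,-0.2],[0,0,0]],[[0,0,-0.2],[0,0,0]],[[0,0,-0.2],[0,0,0]]]' 
for i in 1 2 3; do python3 -m handwheel '[[[0,0,0],[0,0,0]],[[0,0,0],[0,0,0]]]'|grep -E 'pos|force|width'; done
python3 -c "
from h import *
s=observe();print(s['time_s'],s['joint_efforts'],s['wrist_torque'])"
```

```text
time_s: 5.35
position: [0.5701, 0.3353, 0.1344]
tool_rot: [[0.009, 1.0, 0.0], [1.0, -0.009, 0.0], [0.0, 0.0, -1.0]]
ft_force: [1.0, -0.7, -1.8]
grip_width: 0.0298
gripper_force: 80.7
position: [0.57, 0.3351, 0.133]
ft_force: [0.1, 0.8, -0.6]
grip_width: 0.0301
gripper_force: 80.7
position: [0.5704, 0.3352, 0.1337]
ft_force: [0.4, -0.0, -1.7]
grip_width: 0.03
gripper_force: 80.7
position: [0.5705, 0.3353, 0.1341]
ft_force: [-0.4, 0.0, -1.0]
grip_width: 0.0297
gripper_force: 80.7
5.95 [-3.67941888e-03 -5.82282400e+01 -2.26089066e+01 -1.50684660e-03
  1.27878659e-03 -3.31501269e-05] [ 0.01328867  0.03130406 -0.01259985]
```

The rail cartridge reads about 1.2 N, so it is spent. I carry it to the waste box and locate the box with the wrist camera.

```bash
python3 -m handwheel '[[[-0.05,0,-0.1],[0,0,0]],[[-0.12,-0.01,-0.2],[0,0,0]],[[-0.2,-0.03,-0.24],[0,0,0]],[[-0.28,-0.05,-0.24],[0,0,0]],[[-0.36,-0.06,-0.24],[0,0,0]],[[-0.44,-0.07,-0.24],[0,0,0]],[[-0.52,-0.08,-0.24],[0,0,0]],[[-0.6,-0.08,-0.24],[0,0,0]],[[-0.68,-0.08,-0.24],[0,0,0]],[[-0.76,-0.08,-0.24],[0,0,0]]]' | grep -E 'pos|force|width'
python3 -m handwheel '[[[-0.08,-0.01,0],[0,0,0]],[[-0.16,-0.02,0],[0,0,0]],[[-0.24,-0.03,0],[0,0,0]],[[-0.32,-0.04,0],[0,0,0]],[[-0.4,-0.05,0],[0,0,0]],[[-0.48,-0.06,0],[0,0,0]],[[-0.56,-0.07,0],[0,0,0]],[[-0.64,-0.08,0],[0,0,0]],[[-0.7,-0.08,0],[0,0,0]],[[-0.75,-0.08,0],[0,0,0]]]' | grep -E 'pos|force|width'
python3 -m handwheel '[[[0,0,0],[0,0,0]],[[0,0,0],[0,0,0]]]'| grep -E 'pos|force|width'
python3 - <<'E'
from h import *
s=observe(); print(s['time_s'],s['position'])
im,d,c=grab('wrist'); np.savez('pics/w3.npz',im=im,d=d,**c); save('w3',im)
hm,col=topdown([(im,d,c)])
m=((hm>0.058)&(hm<0.072)).astype(np.uint8);m[:,:660]=0;m[:200]=0;m[470:]=0
m=cv2.morphologyEx(m,cv2.MORPH_CLOSE,np.ones((3,3)))
k,l,st,ce=cv2.connectedComponentsWithStats(m)
for i in range(1,k):
    if st[i,4]>100: r,q=np.where(l==i); print(cv2.minAreaRect(np.c_[q,r].astype(np.float32)),st[i].tolist(),hm[l==i].max())
m=((hm>0.0)&(hm<0.009)).astype(np.uint8)
print(hm[300:420:20,720:880:20].round(3))
E
```

```text
position: [0.5266, -0.0459, 0.2544]
ft_force: [0.8, 0.4, -0.5]
grip_width: 0.0298
gripper_force: 80.7
position: [0.4829, -0.4209, 0.2539]
ft_force: [0.9, 0.0, -1.8]
grip_width: 0.0301
gripper_force: 80.7
position: [0.4834, -0.4188, 0.2538]
ft_force: [-0.4, -0.2, -1.1]
grip_width: 0.0297
gripper_force: 80.7
8.15 [ 0.48335942 -0.41883088  0.25379264]
((796.1073608398438, 225.7935333251953), (214.7013702392578, 65.06204223632812), 9.596924781799316) [685, 208, 213, 68, 1391] 0.06767660982653562
((722.3052368164062, 352.66973876953125), (195.8677215576172, 98.16516876220703), 43.736324310302734) [685, 250, 141, 156, 1393] 0.06819742724690031
((887.0299072265625, 376.2099914550781), (5.515433311462402, 24.890159606933594), 81.8698959350586) [875, 372, 25, 9, 124] 0.06701314777992678
[[ 0.005  0.006  0.005  0.005  0.005  0.004 -1.    -1.   ]
 [-1.     0.006  0.005  0.006  0.005  0.003 -1.    -1.   ]
 [ 0.005  0.005  0.005  0.006  0.004  0.004 -1.    -1.   ]
 [ 0.004  0.005  0.004  0.006  0.005  0.005 -1.    -1.   ]
 [ 0.004  0.005  0.005  0.005  0.004  0.005 -1.    -1.   ]
 [ 0.066 -1.    -1.    -1.    -1.    -1.    -1.    -1.   ]]
```

View pics/w3.png

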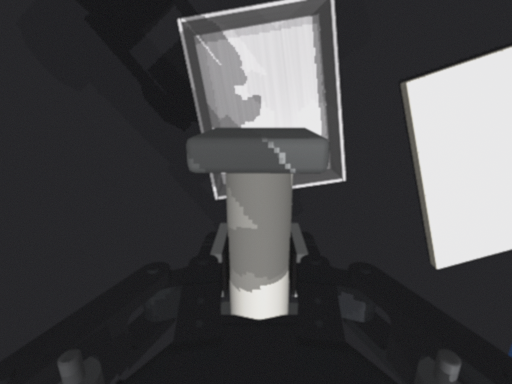

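The box rim corners are at about (180,20), (332,0), (345,180) and (218,198), and the held cartridge is in front of it. I cast those corners onto the rim plane.

Run:
```python
from h import *
im,d,c=load('w3')
P=onplane(c,[(179,19),(332,-1),(346,181),(217,199)],0.065); print(P.round(4)); 
print('centre',P.mean(0).round(4),'sides',[np.linalg.norm(P[i]-P[(i+1)%4]).round(3) for i in range(4)])
hm,col=topdown([load('w3'),load('scene0'),load('side0')])
m=((hm>0.058)&(hm<0.072)).astype(np.uint8);m[:,:670]=0;m[:200]=0;m[430:]=0
m=cv2.morphologyEx(m,cv2.MORPH_OPEN,np.ones((2,2)))
r,q=np.where(m); print(cv2.minAreaRect(np.c_[q,r].astype(np.float32)))
```

```text
[[ 0.3978 -0.2541  0.065 ]
 [ 0.5624 -0.237   0.065 ]
 [ 0.5937 -0.438   0.065 ]
 [ 0.4279 -0.4606  0.065 ]]
centre [ 0.4955 -0.3474  0.065 ] sides [np.float64(0.166), np.float64(0.203), np.float64(0.167), np.float64(0.209)]
((793.5646362304688, 305.65728759765625), (174.5082550048828, 218.0064697265625), 81.7028579711914)
```

```bash
python3 -m handwheel '[[[0.08,0.05,0],[0,0,-0.025]],[[0.156,0.094,0.05],[0,0,-0.049]],[[0.156,0.094,0.12],[0,0,-0.049]],[[0.156,0.094,0.2],[0,0,-0.049]],[[0.156,0.094,0.28],[0,0,-0.049]],[[0.156,0.094,0.35],[0,0,-0.049]],[[0.156,0.094,0.4],[0,0,-0.049]],[[0.156,0.094,0.44],[0,0,-0.049]],[[0.156,0.094,0.46],[0,0,-0.049]],[[0.156,0.094,0.474],[0,0,-0.049]]]' | grep -E 'pos|force|width'
python3 -m handwheel '[[[0,0,0],[0,0,0]],[[0,0,0],[0,0,0]],[[0,0,0],[0,0,0]]]'| grep -E 'pos|force|width'
```

```text
position: [0.5316, -0.3406, 0.0181]
ft_force: [-20.2, 14.0, 51.7]
grip_width: 0.0297
gripper_force: 83.7
position: [0.5317, -0.3413, 0.0184]
ft_force: [-1.4, 2.9, 6.2]
grip_width: 0.0297
gripper_force: 83.0
```

```bash
python3 -m handwheel '[[[0,0,0],[0,0,0]],[[0,0,0],[0,0,0]],[[0,0,0],[0,0,0]],[[0,0,0],[0,0,0]]]' 0.6| grep -E 'pos|force|width'
python3 -m handwheel '[[[0,0,-0.06],[0,0,0]],[[0,0,-0.14],[0,0,0]],[[0,0,-0.22],[0,0,0]],[[0,0,-0.3],[0,0,0]],[[0,0,-0.4],[0,0,0]],[[0,0,-0.48],[0,0,0]],[[0,0,-0.48],[0,0,0.049]],[[0,0,-0.48],[0,0,0.049]]]'| grep -E 'pos|force|width'
python3 - <<'E'
from h import *
A=grab('scene');B=grab('side'); carts([A,B])
hm,col=topdown([A,B]); m=((hm>0.034)&(hm<0.064)).astype(np.uint8); m[:,:720]=0;m[:240]=0;m[390:]=0;m[:,870:]=0
r,q=np.where(m);print('box content',0.8-r.mean()/S,.45-q.mean()/S,cv2.minAreaRect(np.c_[q,r].astype(np.float32)),np.percentile(hm[m>0],[50,95]))
s=observe(); R=np.array(s['tool_rot']);print(s['time_s'],s['position'],R.round(3).tolist(),s['ft_force'])
save('s2',A[0])
E
```

```text
position: [0.5261, -0.3423, 0.0182]
ft_force: [-34.3, -2.6, 17.1]
grip_width: 0.0507
gripper_force: 15.5
position: [0.5314, -0.3415, 0.2585]
ft_force: [-0.1, 0.2, -1.3]
grip_width: 0.0515
gripper_force: 0.0
x 0.6120 y -0.0600 tilt(img cw) 4.7  135 x 61  z [0.0453 0.0586 0.0608]
x 0.6148 y 0.0869 tilt(img cw) -18.4  48 x 43  z [0.0534 0.0565 0.0582]
x 0.4643 y 0.0850 tilt(img cw) 4.4  135 x 59  z [0.0458 0.0586 0.0611]
x 0.4644 y -0.0547 tilt(img cw) 1.9  134 x 59  z [0.0458 0.0588 0.0611]
box content 0.5240980091883615 -0.3410395610005105 ((793.9716796875, 316.6448059082031), (151.4062957763672, 138.1917724609375), 84.588134765625) [0.0477169 0.0610504]
10.8 [ 0.53097728 -0.34117863  0.25635001] [[0.006, 1.0, -0.001], [1.0, -0.006, 0.001], [0.001, -0.001, -1.0]] [ 0.32664136 -0.24196828 -0.41256556]
```

View pics/s2.png

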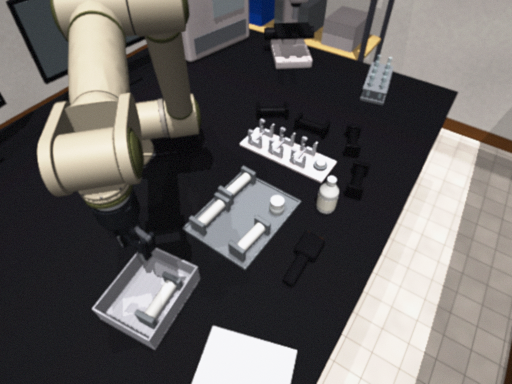

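The spent cartridge now lies in the box at (160,297), and nothing in the tray has moved. Next is the tray cartridge at x 0.612, y -0.061.

```bash
python3 -m handwheel '[[[0.1,0.03,0],[0,0,0.01]],[[0.2,0.06,0],[0,0,0.025]],[[0.3,0.09,0],[0,0,0.025]],[[0.4,0.12,0],[0,0,0.025]],[[0.5,0.15,0.04],[0,0,0.025]],[[0.56,0.159,0.12],[0,0,0.025]],[[0.56,0.159,0.2],[0,0,0.025]],[[0.56,0.159,0.28],[0,0,0.025]],[[0.56,0.159,0.34],[0,0,0.025]],[[0.56,0.159,0.38],[0,0,0.025]]]' 0.75 80| grep -E 'pos|force|width'
python3 -m handwheel '[[[0,0,0.03],[0,0,0]],[[0,0,0.06],[0,0,0]],[[0,0,0.085],[0,0,0]],[[0,0,0.1],[0,0,0]],[[0,0,0.105],[0,0,0]],[[0,0,0.105],[0,0,0]]]'
python3 -m handwheel '[[[0,0,0],[0,0,0]],[[0,0,0],[0,0,0]],[[0,0,0],[0,0,0]],[[0,0,0],[0,0,0]],[[0,0,0],[0,0,0]],[[0,0,0],[0,0,0]]]' 0 80
```

```text
position: [0.6118, -0.0615, 0.0635]
ft_force: [0.9, -0.8, -0.1]
grip_width: 0.0644
gripper_force: 0.0
time_s: 12.4
position: [0.6133, -0.0622, 0.0145]
tool_rot: [[0.087, 0.996, -0.0], [0.996, -0.087, 0.0], [0.0, -0.0, -1.0]]
ft_force: [-0.5, -0.1, 1.1]
grip_width: 0.0643
gripper_force: 0.0
time_s: 13.0
position: [0.6137, -0.0622, 0.0156]
tool_rot: [[0.088, 0.996, 0.002], [0.996, -0.088, -0.0], [-0.0, 0.002, -1.0]]
ft_force: [-1.6, 0.3, 5.8]
grip_width: 0.0296
gripper_force: 79.2
```

```bash
python3 -m handwheel '[[[0,0,-0.03],[0,0,0]],[[0,0,-0.08],[0,0,0]],[[0,0,-0.14],[0,0,0]],[[0,0,-0.2],[0,0,0]],[[0,0,-0.26],[0,0,0]],[[0,0,-0.3],[0,0,0]],[[0,0,-0.3],[0,0,0]],[[0,0,-0.3],[0,0,0]]]' 
for i in 1 2 3; do python3 -m handwheel '[[[0,0,0],[0,0,0]],[[0,0,0],[0,0,0]]]'|grep -E 'pos|ft_f'; done
```

```text
time_s: 13.8
position: [0.6129, -0.062, 0.1638]
tool_rot: [[0.088, 0.996, -0.001], [0.996, -0.088, 0.0], [0.0, -0.001, -1.0]]
ft_force: [0.3, 0.0, -1.5]
grip_width: 0.0298
gripper_force: 79.2
position: [0.6128, -0.0621, 0.1632]
ft_force: [-0.2, -0.1, -1.5]
position: [0.6132, -0.0621, 0.1641]
ft_force: [-0.1, 0.2, -1.1]
position: [0.6133, -0.0622, 0.1646]
ft_force: [0.0, -0.8, -0.9]
```

About 1.2 N again: spent, so it goes to the box.

```bash
python3 -m handwheel '[[[-0.06,-0.02,-0.06],[0,0,0]],[[-0.14,-0.05,-0.08],[0,0,-0.02]],[[-0.22,-0.08,-0.08],[0,0,-0.04]],[[-0.3,-0.11,-0.08],[0,0,-0.06]],[[-0.38,-0.15,-0.08],[0,0,-0.074]],[[-0.46,-0.18,-0.08],[0,0,-0.074]],[[-0.54,-0.22,-0.08],[0,0,-0.074]],[[-0.6,-0.242,-0.04],[0,0,-0.074]],[[-0.6,-0.242,0.0],[0,0,-0.074]],[[-0.6,-0.242,0.0],[0,0,-0.074]]]' | grep -E 'pos|force|width'
python3 -m handwheel '[[[0,0,0.06],[0,0,0]],[[0,0,0.12],[0,0,0]],[[0,0,0.17],[0,0,0]],[[0,0,0.21],[0,0,0]],[[0,0,0.24],[0,0,0]],[[0,0,0.26],[0,0,0]],[[0,0,0.27],[0,0,0]],[[0,0,0.28],[0,0,0]],[[0,0,0.287],[0,0,0]],[[0,0,0.287],[0,0,0]]]'
```

```text
position: [0.4651, -0.3502, 0.1623]
ft_force: [-0.5, 0.7, -0.9]
grip_width: 0.0296
gripper_force: 79.3
time_s: 16.4
position: [0.4665, -0.3504, 0.0212]
tool_rot: [[-0.144, 0.99, 0.0], [0.99, 0.144, -0.0], [-0.0, 0.0, -1.0]]
ft_force: [-0.4, -0.8, -0.6]
grip_width: 0.0298
gripper_force: 79.3
```

```bash
python3 -m handwheel '[[[0,0,0.004],[0,0,0]],[[0,0,0.007],[0,0,0]],[[0,0,0.009],[0,0,0]],[[0,0,0.009],[0,0,0]]]' | grep -E 'pos|force|width'
python3 -m handwheel '[[[0,0,0],[0,0,0]],[[0,0,0],[0,0,0]],[[0,0,0],[0,0,0]],[[0,0,0],[0,0,0]]]' 0.48| grep -E 'pos|force|width'
python3 -m handwheel '[[[0,0,-0.04],[0,0,0]],[[0,0,-0.1],[0,0,0]],[[0,0,-0.18],[0,0,0]],[[0,0,-0.26],[0,0,0]],[[0,0,-0.36],[0,0,0]],[[0,0,-0.44],[0,0,0]],[[0,0,-0.48],[0,0,0.05]],[[0,0,-0.48],[0,0,0.05]]]'| grep -E 'pos|force|width'
python3 - <<'E'
from h import *
A=grab('scene');B=grab('side'); carts([A,B])
s=observe(); R=np.array(s['tool_rot']);print(s['time_s'],s['position'],R.round(3).tolist(),s['ft_force'])
W=grab('wrist')
save('s3',np.hstack([cv2.resize(A[0][200:384,60:260],(400,368)),cv2.resize(W[0],(400,368))]))
E
```

```text
position: [0.4664, -0.3504, 0.0166]
ft_force: [-0.2, -0.3, -1.3]
grip_width: 0.0298
gripper_force: 79.3
position: [0.4665, -0.3504, 0.0167]
ft_force: [0.6, 0.3, -0.5]
grip_width: 0.0413
gripper_force: 0.0
position: [0.467, -0.351, 0.26]
ft_force: [0.0, 0.3, 0.7]
grip_width: 0.0408
gripper_force: 0.0
x 0.6140 y 0.0860 tilt(img cw) 0.0  48 x 46  z [0.0531 0.0564 0.058 ]
x 0.4634 y 0.0857 tilt(img cw) 3.9  134 x 61  z [0.0457 0.0589 0.0608]
x 0.4636 y -0.0549 tilt(img cw) 2.8  134 x 61  z [0.0456 0.0586 0.061 ]
18.1 [ 0.4662545  -0.35016833  0.25601015] [[0.01, 1.0, -0.0], [1.0, -0.01, 0.001], [0.001, -0.0, -1.0]] [-0.33738327  0.32370445 -0.19863786]
```

View pics/s3.png

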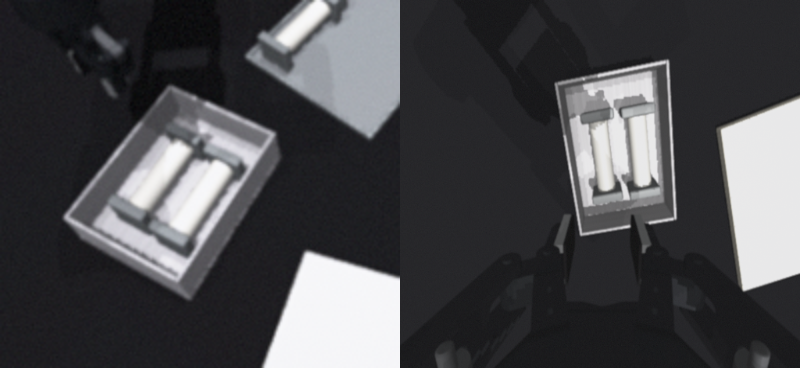

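Both spent cartridges lie flat in the box, at (150,178) and (205,200) in the left crop. Next is the tray cartridge at x 0.464, y -0.056.

```bash
python3 -m handwheel '[[[0.1,0,0],[0,0,0.009]],[[0.2,-0.009,0],[0,0,0.009]],[[0.3,-0.009,0],[0,0,0.009]],[[0.4,-0.009,0],[0,0,0.009]],[[0.5,-0.009,0.04],[0,0,0.009]],[[0.588,-0.009,0.12],[0,0,0.009]],[[0.588,-0.009,0.2],[0,0,0.009]],[[0.588,-0.009,0.28],[0,0,0.009]],[[0.588,-0.009,0.34],[0,0,0.009]],[[0.588,-0.009,0.38],[0,0,0.009]]]' 0.75 80| grep -E 'pos|force|width'
python3 -m handwheel '[[[0,0,0.03],[0,0,0]],[[0,0,0.06],[0,0,0]],[[0,0,0.085],[0,0,0]],[[0,0,0.1],[0,0,0]],[[0,0,0.104],[0,0,0]],[[0,0,0.104],[0,0,0]]]' | grep -E 'pos|force|width'
python3 -m handwheel '[[[0,0,0],[0,0,0]],[[0,0,0],[0,0,0]],[[0,0,0],[0,0,0]],[[0,0,0],[0,0,0]],[[0,0,0],[0,0,0]],[[0,0,0],[0,0,0]]]' 0 80
python3 -m handwheel '[[[0,0,-0.03],[0,0,0]],[[0,0,-0.08],[0,0,0]],[[0,0,-0.14],[0,0,0]],[[0,0,-0.2],[0,0,0]],[[0,0,-0.26],[0,0,0]],[[0,0,-0.3],[0,0,0]],[[0,0,-0.3],[0,0,0]],[[0,0,-0.3],[0,0,0]]]' 
for i in 1 2 3; do python3 -m handwheel '[[[0,0,0],[0,0,0]],[[0,0,0],[0,0,0]]]'|grep -E 'pos|ft_f'; done
```

```text
position: [0.4638, -0.0555, 0.0635]
ft_force: [-0.1, -0.2, 0.6]
grip_width: 0.0641
gripper_force: 0.0
position: [0.4653, -0.0563, 0.0144]
ft_force: [-0.3, -0.3, 0.3]
grip_width: 0.064
gripper_force: 0.0
time_s: 20.35
position: [0.4656, -0.0564, 0.0154]
tool_rot: [[0.04, 0.999, 0.001], [0.999, -0.04, -0.0], [-0.0, 0.001, -1.0]]
ft_force: [-2.3, 0.3, 6.8]
grip_width: 0.0295
gripper_force: 78.5
time_s: 21.15
position: [0.465, -0.0561, 0.1638]
tool_rot: [[0.041, 0.999, -0.001], [0.999, -0.041, 0.0], [0.0, -0.001, -1.0]]
ft_force: [0.3, 0.2, -5.0]
grip_width: 0.0297
gripper_force: 80.2
position: [0.4651, -0.0562, 0.1634]
ft_force: [0.5, -0.5, -5.0]
position: [0.4655, -0.0563, 0.1642]
ft_force: [-0.7, 0.8, -4.3]
position: [0.4656, -0.0563, 0.1646]
ft_force: [-0.1, 0.1, -3.2]
```

This one reads about 4.4 N, so it is full. I take it to clip 3, the one just vacated, whose x is known from the grip.

```bash
python3 -m handwheel '[[[0.06,0.01,0],[0,0,-0.0095]],[[0.14,0.03,0],[0,0,-0.0095]],[[0.22,0.05,0],[0,0,-0.0095]],[[0.3,0.07,0],[0,0,-0.0095]],[[0.38,0.09,0],[0,0,-0.0095]],[[0.46,0.11,0],[0,0,-0.0095]],[[0.54,0.13,0],[0,0,-0.0095]],[[0.62,0.15,0],[0,0,-0.0095]],[[0.7,0.165,0],[0,0,-0.0095]],[[0.786,0.179,0],[0,0,-0.0095]]]' | grep -E 'pos|force|width'
python3 -m handwheel '[[[0,0,0.03],[0,0,0]],[[0,0,0.07],[0,0,0]],[[0,0,0.1],[0,0,0]],[[0,0,0.125],[0,0,0]],[[0,0,0.138],[0,0,0]],[[0,0,0.138],[0,0,0]],[[0,0,0.138],[0,0,0]],[[0,0,0.138],[0,0,0]]]'
python3 - <<'E'
from h import *
s=observe();print(s['position'])
W=grab('wrist'); hm,col=topdown([W]); P=None
for nm,lo,hi,box in (('forks',.067,.085,None),('plate',.1,.16,None)):
    m=((hm>lo)&(hm<hi));m[:,:20]=False;m[:,250:]=False;m[:140]=False;m[460:]=False
    k,l,st,ce=cv2.connectedComponentsWithStats(m.astype(np.uint8))
    for i in range(1,k):
        if st[i,4]>40: print(nm,ce[i].round(1),st[i].tolist())
save('w4',W[0])
E
```

```text
position: [0.5712, 0.3342, 0.1643]
ft_force: [0.6, -0.7, -4.5]
grip_width: 0.0294
gripper_force: 80.1
time_s: 23.55
position: [0.5714, 0.3328, 0.0966]
tool_rot: [[0.011, 1.0, 0.002], [1.0, -0.011, 0.001], [0.001, 0.002, -1.0]]
ft_force: [-0.2, 0.2, -3.8]
grip_width: 0.0297
gripper_force: 80.3
[0.57142956 0.3327976  0.09656957]
forks [ 83.  202.2] [80, 197, 6, 11, 49]
forks [ 78.5 291.6] [73, 287, 12, 11, 107]
forks [ 77.9 336.6] [73, 328, 11, 19, 200]
forks [153.6 337.3] [148, 329, 13, 18, 208]
forks [ 77.  380.1] [72, 377, 12, 10, 84]
forks [153.1 380.9] [148, 378, 12, 9, 76]
plate [116.5 193.8] [104, 186, 28, 21, 233]
plate [ 60.  228.2] [53, 201, 15, 55, 808]
plate [109.8 228.8] [69, 201, 86, 56, 2462]
plate [115.7 264. ] [103, 251, 28, 22, 238]
```

View pics/w4.png

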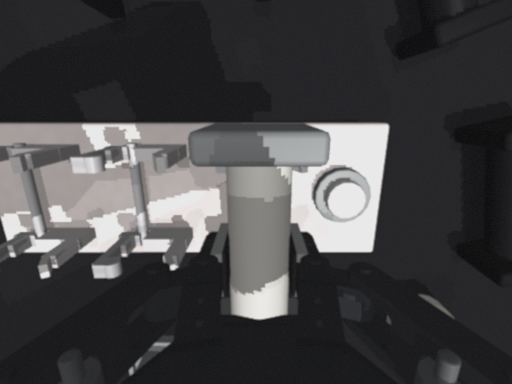

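The held cartridge's outer plate spans map cols 53-67 at row 228, against 52 and 228.7 for the one seated there before, so it is aligned over clip 3. Pushing down.

```bash
python3 -m handwheel '[[[0,0,0.02],[0,0,0]],[[0,0,0.034],[0,0,0]],[[0,0,0.046],[0,0,0]],[[0,0,0.058],[0,0,0]],[[0,0,0.07],[0,0,0]],[[0,0,0.082],[0,0,0]],[[0,0,0.094],[0,0,0]],[[0,0,0.106],[0,0,0]],[[0,0,0.114],[0,0,0]],[[0,0,0.12],[0,0,0]]]' 
python3 -m handwheel '[[[0,0,0.004],[0,0,0]],[[0,0,0.006],[0,0,0]],[[0,0,0.006],[0,0,0]]]'
```

```text
time_s: 24.6
position: [0.5705, 0.3326, 0.0362]
tool_rot: [[0.011, 1.0, -0.001], [1.0, -0.011, -0.0], [-0.0, -0.001, -1.0]]
ft_force: [-8.1, -4.2, 21.4]
grip_width: 0.0297
gripper_force: 82.7
time_s: 24.9
position: [0.5705, 0.3326, 0.0361]
tool_rot: [[0.011, 1.0, 0.001], [1.0, -0.011, -0.0], [-0.0, 0.001, -1.0]]
ft_force: [-10.4, -5.5, 23.1]
grip_width: 0.0299
gripper_force: 83.3
```

```bash
python3 -m handwheel '[[[0,0,0],[0,0,0]],[[0,0,0],[0,0,0]],[[0,0,0],[0,0,0]],[[0,0,0],[0,0,0]]]' 0.75| grep -E 'pos|force|width'
python3 -m handwheel '[[[0,0,-0.04],[0,0,0]],[[0,0,-0.1],[0,0,0]],[[-0.02,-0.04,-0.18],[0,0,0]],[[-0.06,-0.08,-0.26],[0,0,0]],[[-0.1,-0.14,-0.36],[0,0,0]],[[-0.15,-0.14,-0.44],[0,0,0]],[[-0.15,-0.14,-0.44],[0,0,0]],[[-0.15,-0.14,-0.44],[0,0,0]]]'| grep -E 'pos|force|width'
python3 - <<'E'
from h import *
s=observe(); R=np.array(s['tool_rot']);print(s['time_s'],s['position'],R.round(3).tolist())
W=grab('wrist'); A=grab('scene');B=grab('side'); carts([A,B]); 
hm,col=topdown([W])
m=((hm>0.067)&(hm<0.1));m[:,:40]=False;m[:,210:]=False;m[:190]=False;m[460:]=False
k,l,st,ce=cv2.connectedComponentsWithStats(m.astype(np.uint8))
for i in range(1,k):
    if st[i,4]>40: print('high',ce[i].round(1),st[i].tolist(),hm[l==i].max().round(4))
print('tube top',np.median(hm[224:234,100:135]), [np.round(np.median(h[h>0.06]),4) for h in (hm[205:250,53:63],hm[205:250,170:180])])
b=(hm>0.02)&(hm<.06); b[:,:50]=0;b[:,180:]=0;b[190:]=0;b[:100]=0; r,q=np.where(b); print('button',.8-r.mean()/S,.45-q.mean()/S,len(r),np.percentile(hm[b],[50,95]))
E
```

```text
position: [0.5709, 0.3327, 0.0323]
ft_force: [0.3, -0.0, -0.3]
grip_width: 0.0642
gripper_force: 0.0
position: [0.5006, 0.2581, 0.2538]
ft_force: [0.0, -0.3, -0.3]
grip_width: 0.064
gripper_force: 0.0
26.1 [0.50056672 0.25808439 0.25383386] [[0.012, 1.0, 0.003], [1.0, -0.012, 0.001], [0.001, 0.003, -1.0]]
x 0.6132 y 0.0867 tilt(img cw) -33.7  50 x 43  z [0.0532 0.0568 0.0582]
x 0.4644 y 0.0854 tilt(img cw) 4.2  136 x 59  z [0.0453 0.0587 0.061 ]
high [ 79.6 202.7] [74, 197, 12, 12, 119] 0.0771
high [155.4 203.3] [150, 198, 12, 12, 115] 0.0764
high [116.  232.2] [53, 202, 130, 57, 3473] 0.0818
high [ 78.5 292.5] [73, 288, 12, 10, 117] 0.0768
high [154.5 292.9] [149, 288, 12, 12, 124] 0.0764
high [ 78.2 336.8] [73, 328, 12, 20, 211] 0.0771
high [153.9 337.6] [149, 329, 11, 19, 201] 0.0768
high [ 77.7 381.9] [72, 377, 12, 11, 102] 0.0768
high [153.  382.9] [148, 378, 12, 11, 102] 0.0766
high [ 77.4 426.4] [72, 418, 12, 19, 208] 0.0778
high [153.  427.6] [148, 419, 11, 19, 200] 0.0769
tube top 0.0684795421940417 [np.float64(0.0798), np.float64(0.0797)]
button 0.6404189031505252 0.3319603267211202 1714 [0.02573342 0.03572352]
```

Seated: tube top at 68 mm and both plates level. Next is the last tray cartridge at x 0.465, y 0.085.

```bash
python3 -m handwheel '[[[-0.1,-0.02,0],[0,0,0.0195]],[[-0.2,-0.04,0],[0,0,0.0195]],[[-0.3,-0.067,0.06],[0,0,0.0195]],[[-0.346,-0.067,0.14],[0,0,0.0195]],[[-0.346,-0.067,0.22],[0,0,0.0195]],[[-0.346,-0.067,0.3],[0,0,0.0195]],[[-0.346,-0.067,0.36],[0,0,0.0195]],[[-0.346,-0.067,0.38],[0,0,0.0195]],[[-0.346,-0.067,0.38],[0,0,0.0195]]]' 0.75 80| grep -E 'pos|force|width'
python3 -m handwheel '[[[0,0,0.03],[0,0,0]],[[0,0,0.06],[0,0,0]],[[0,0,0.085],[0,0,0]],[[0,0,0.095],[0,0,0]],[[0,0,0.098],[0,0,0]],[[0,0,0.098],[0,0,0]]]' | grep -E 'pos|force|width'
python3 -m handwheel '[[[0,0,0],[0,0,0]],[[0,0,0],[0,0,0]],[[0,0,0],[0,0,0]],[[0,0,0],[0,0,0]],[[0,0,0],[0,0,0]],[[0,0,0],[0,0,0]]]' 0 80
python3 -m handwheel '[[[0,0,-0.03],[0,0,0]],[[0,0,-0.08],[0,0,0]],[[0,0,-0.14],[0,0,0]],[[0,0,-0.2],[0,0,0]],[[0,0,-0.26],[0,0,0]],[[0,0,-0.3],[0,0,0]],[[0,0,-0.3],[0,0,0]],[[0,0,-0.3],[0,0,0]]]' 
for i in 1 2 3; do python3 -m handwheel '[[[0,0,0],[0,0,0]],[[0,0,0],[0,0,0]]]'|grep -E 'pos|ft_f'; done
```

```text
position: [0.4642, 0.0861, 0.0612]
ft_force: [0.5, -0.6, 1.1]
grip_width: 0.0639
gripper_force: 0.0
position: [0.4653, 0.0859, 0.0143]
ft_force: [-0.7, -0.3, -0.4]
grip_width: 0.0639
gripper_force: 0.0
time_s: 28.35
position: [0.4649, 0.0858, 0.0144]
tool_rot: [[0.072, 0.997, 0.001], [0.997, -0.072, -0.0], [0.0, 0.001, -1.0]]
ft_force: [-2.6, -0.3, 8.3]
grip_width: 0.0298
gripper_force: 78.5
time_s: 29.15
position: [0.4642, 0.0859, 0.1628]
tool_rot: [[0.072, 0.997, -0.001], [0.997, -0.072, 0.0], [0.0, -0.001, -1.0]]
ft_force: [-1.1, -0.3, -4.6]
grip_width: 0.0297
gripper_force: 80.3
position: [0.4643, 0.0858, 0.1624]
ft_force: [-0.8, 0.2, -4.4]
position: [0.4647, 0.0858, 0.1632]
ft_force: [0.9, 1.1, -3.8]
position: [0.4648, 0.0858, 0.1636]
ft_force: [-0.1, 0.0, -4.1]
```

Full (about 4.1 N). Taking it to clip 2.

```bash
python3 -m handwheel '[[[0.06,0,0],[0,0,-0.0195]],[[0.14,0,0],[0,0,-0.0195]],[[0.22,0,0],[0,0,-0.0195]],[[0.3,0,0],[0,0,-0.0195]],[[0.38,-0.003,0],[0,0,-0.0195]],[[0.45,-0.003,0],[0,0,-0.0195]],[[0.497,-0.003,0],[0,0,-0.0195]],[[0.497,-0.003,0],[0,0,-0.0195]],[[0.497,-0.003,0],[0,0,-0.0195]]]' | grep -E 'pos|force|width'
python3 -m handwheel '[[[0,0,0.03],[0,0,0]],[[0,0,0.07],[0,0,0]],[[0,0,0.1],[0,0,0]],[[0,0,0.125],[0,0,0]],[[0,0,0.134],[0,0,0]],[[0,0,0.134],[0,0,0]],[[0,0,0.134],[0,0,0]],[[0,0,0.134],[0,0,0]]]'
python3 - <<'E'
from h import *
s=observe();print(s['position'])
W=grab('wrist'); hm,col=topdown([W])
for nm,lo,hi in (('forks',.067,.085),('plate',.1,.16)):
    m=((hm>lo)&(hm<hi));m[:,:20]=False;m[:,250:]=False;m[:140]=False;m[460:]=False
    k,l,st,ce=cv2.connectedComponentsWithStats(m.astype(np.uint8))
    for i in range(1,k):
        if st[i,4]>40: print(nm,ce[i].round(1),st[i].tolist())
E
```

```text
position: [0.481, 0.3338, 0.1633]
ft_force: [-0.8, -1.1, -4.1]
grip_width: 0.03
gripper_force: 80.2
time_s: 31.45
position: [0.4816, 0.3339, 0.0974]
tool_rot: [[0.011, 1.0, 0.001], [1.0, -0.011, 0.001], [0.001, 0.001, -1.0]]
ft_force: [0.6, -0.1, -3.4]
grip_width: 0.0295
gripper_force: 80.2
[0.4816154  0.33389136 0.09744284]
forks [ 79.3 202.6] [74, 197, 12, 12, 122]
forks [155.2 203.4] [149, 198, 13, 11, 120]
forks [ 93.3 229.7] [53, 202, 111, 55, 2169]
forks [168.6 209.6] [166, 203, 9, 17, 71]
forks [ 79.1 248. ] [74, 239, 12, 19, 200]
forks [151.2 250.4] [149, 239, 10, 20, 61]
forks [ 77.3 381.5] [72, 377, 12, 11, 97]
forks [ 77.  426.5] [72, 417, 12, 20, 203]
forks [152.6 427.3] [147, 418, 13, 20, 217]
plate [115.6 283.6] [103, 276, 27, 21, 219]
plate [ 60.6 317.9] [53, 291, 16, 55, 812]
plate [109.4 318.7] [70, 293, 84, 52, 2374]
plate [114.7 353.6] [102, 341, 28, 21, 224]
```

```bash
python3 -m handwheel '[[[0,0,0.02],[0,0,0]],[[0,0,0.034],[0,0,0]],[[0,0,0.046],[0,0,0]],[[0,0,0.058],[0,0,0]],[[0,0,0.07],[0,0,0]],[[0,0,0.082],[0,0,0]],[[0,0,0.094],[0,0,0]],[[0,0,0.106],[0,0,0]],[[0,0,0.116],[0,0,0]],[[0,0,0.124],[0,0,0]]]' | grep -E 'pos|force|width'
python3 -m handwheel '[[[0,0,0.003],[0,0,0]],[[0,0,0.005],[0,0,0]],[[0,0,0.005],[0,0,0]]]'| grep -E 'pos|force|width'
```

```text
position: [0.4808, 0.3337, 0.0351]
ft_force: [-11.0, -5.6, 36.4]
grip_width: 0.0296
gripper_force: 84.4
position: [0.4808, 0.3337, 0.0352]
ft_force: [-8.0, -6.2, 27.2]
grip_width: 0.0298
gripper_force: 83.8
```

```bash
python3 -m handwheel '[[[0,0,0],[0,0,0]],[[0,0,0],[0,0,0]],[[0,0,0],[0,0,0]],[[0,0,0],[0,0,0]]]' 0.75| grep -E 'pos|force|width'
python3 -m handwheel '[[[0,0,-0.04],[0,0,0]],[[0,0,-0.1],[0,0,0]],[[-0.02,0.04,-0.18],[0,0,0]],[[-0.06,0.08,-0.26],[0,0,0]],[[-0.1,0.12,-0.36],[0,0,0]],[[-0.15,0.16,-0.44],[0,0,0]],[[-0.15,0.16,-0.44],[0,0,0]],[[-0.15,0.16,-0.44],[0,0,0]]]'| grep -E 'pos|force|width'
python3 - <<'E'
from h import *
s=observe(); R=np.array(s['tool_rot']);print(s['time_s'],s['position'],R.round(3).tolist())
W=grab('wrist'); A=grab('scene');B=grab('side'); carts([A,B]); 
hm,col=topdown([W])
for r0 in (228,318): print('tube top',np.median(hm[r0-3:r0+4,100:135]), [np.round(np.median(h[h>0.06]),4) for h in (hm[r0-22:r0+22,53:63],hm[r0-22:r0+22,170:180])])
m=((hm>0.067)&(hm<0.1));m[:,:40]=False;m[:,210:]=False;m[:190]=False;m[460:]=False
k,l,st,ce=cv2.connectedComponentsWithStats(m.astype(np.uint8))
for i in range(1,k):
    if st[i,4]>40: print('high',ce[i].round(1),st[i].tolist())
for lo in (.02,.03):
  b=(hm>lo)&(hm<.06); b[:,:70]=0;b[:,165:]=0;b[185:]=0;b[120:]|=False;b[:120]=0; r,q=np.where(b); print('button',cv2.minEnclosingCircle(np.c_[q,r].astype(np.float32)),.8-r.mean()/S,.45-q.mean()/S,len(r),np.percentile(hm[b],[50,95]))
save('w5',np.hstack([W[0][:, :400],cv2.resize(A[0][100:250,200:380],(400,384))]))
E
```

```text
position: [0.4811, 0.3338, 0.0319]
ft_force: [-0.8, 0.4, -0.5]
grip_width: 0.0641
gripper_force: 0.0
position: [0.5611, 0.2573, 0.2528]
ft_force: [-0.9, 0.2, -0.3]
grip_width: 0.0643
gripper_force: 0.0
34.0 [0.56111267 0.25727562 0.25275733] [[0.012, 1.0, 0.002], [1.0, -0.012, 0.001], [0.001, 0.002, -1.0]]
x 0.6153 y 0.0866 tilt(img cw) -16.7  48 x 44  z [0.0534 0.0566 0.0582]
tube top 0.06871264488236872 [np.float64(0.0799), np.float64(0.0797)]
tube top 0.06880130018598313 [np.float64(0.0799), np.float64(0.0797)]
high [ 79.8 202.5] [74, 198, 12, 11, 112]
high [155.6 202.8] [150, 198, 12, 11, 105]
high [117.3 231.6] [53, 202, 130, 56, 3443]
high [ 79.  292.3] [74, 287, 11, 11, 111]
high [154.3 292.7] [149, 288, 12, 11, 109]
high [117.3 321.3] [54, 291, 129, 57, 3415]
high [ 77.8 381. ] [72, 377, 12, 10, 77]
high [152.9 382. ] [148, 379, 11, 10, 68]
high [ 77.4 426.6] [72, 417, 12, 22, 214]
high [152.8 427.7] [148, 419, 11, 19, 187]
button ((117.71344757080078, 158.1942901611328), 24.686330795288086) 0.6411597967250141 0.332038961038961 1771 [0.02588612 0.03566004]
button ((117.76133728027344, 158.29698181152344), 16.65561866760254) 0.6414956629491946 0.3318996282527881 807 [0.0347225  0.03602539]
```

View pics/w5.png

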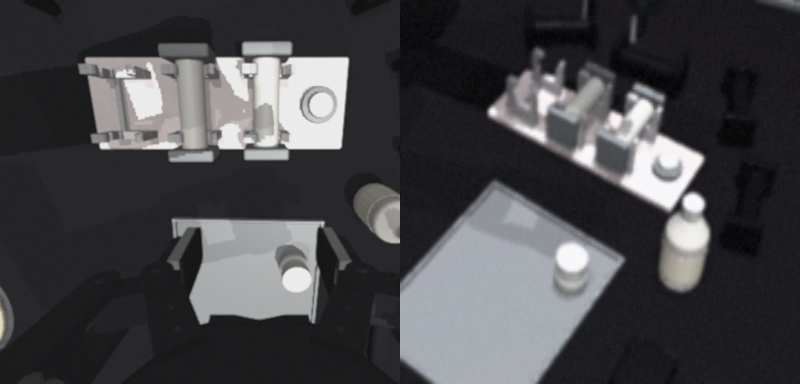

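Both full cartridges sit home at (190,100) and (265,100), clip 1 is empty, and the tray holds only the jar. The button, at (319,105), is at world (0.6416, 0.332) with its top at about 35 mm.

```bash
python3 -m handwheel '[[[0.08,0.08,0],[0,0,0]],[[0.152,0.159,0],[0,0,0]],[[0.152,0.159,0.04],[0,0,0]],[[0.152,0.159,0.12],[0,0,0]],[[0.152,0.159,0.2],[0,0,0]],[[0.152,0.159,0.28],[0,0,0]],[[0.152,0.159,0.34],[0,0,0]],[[0.152,0.159,0.38],[0,0,0]],[[0.152,0.159,0.4],[0,0,0]],[[0.152,0.159,0.4],[0,0,0]]]' 0 40
python3 -m handwheel '[[[0,0,0.01],[0,0,0]],[[0,0,0.02],[0,0,0]],[[0,0,0.026],[0,0,0]],[[0,0,0.032],[0,0,0]],[[0,0,0.036],[0,0,0]],[[0,0,0.04],[0,0,0]],[[0,0,0.042],[0,0,0]],[[0,0,0.042],[0,0,0]]]'|grep -E 'pos|force|width'
```

```text
time_s: 35.15
position: [0.6392, 0.3331, 0.0499]
tool_rot: [[0.01, 1.0, -0.004], [1.0, -0.01, -0.001], [-0.001, -0.004, -1.0]]
ft_force: [0.5, 0.7, 0.2]
grip_width: 0.0001
gripper_force: 0.0
position: [0.6408, 0.3331, 0.0314]
ft_force: [-1.8, -0.9, 2.1]
grip_width: 0.0003
gripper_force: 1.4
```

```bash
for i in 1 2 3; do python3 -m handwheel '[[[0,0,0.001],[0,0,0]],[[0,0,0.002],[0,0,0]],[[0,0,0.004],[0,0,0]],[[0,0,0.004],[0,0,0]]]'|grep -E 'pos|ft'; done
```

```text
position: [0.6408, 0.333, 0.0292]
ft_force: [-1.4, -1.3, 5.0]
position: [0.6408, 0.3331, 0.028]
ft_force: [-3.2, -1.9, 8.4]
position: [0.6409, 0.3331, 0.0279]
ft_force: [-7.6, -4.4, 19.2]
```

Hard stop at 27.9 mm with 19 N, so the button is fully pressed. I release it, back away and check.

```bash
python3 -m handwheel '[[[0,0,0],[0,0,0]],[[0,0,-0.02],[0,0,0]],[[0,0,-0.06],[0,0,0]],[[0,0,-0.12],[0,0,0]],[[0,0,-0.2],[0,0,0]],[[-0.1,-0.1,-0.3],[0,0,0]],[[-0.2,-0.2,-0.4],[0,0,0]],[[-0.25,-0.25,-0.45],[0,0,0]],[[-0.25,-0.25,-0.45],[0,0,0]],[[-0.25,-0.25,-0.45],[0,0,0]]]'|grep -E 'time|pos|force'
python3 - <<'E'
from h import *
W=grab('wrist');A=grab('scene');B=grab('side'); hm,col=topdown([W]); carts([A,B])
for r0 in (228,318): print('tube top',np.median(hm[r0-3:r0+4,100:135]))
b=hm[150:166,110:126]; print('button top',np.median(b[b>0]))
save('end',np.hstack([cv2.resize(A[0],(400,300)),cv2.resize(W[0],(400,300))]))
E
```

```text
time_s: 38.15
position: [0.5131, 0.2079, 0.2532]
ft_force: [1.0, -0.0, -0.1]
gripper_force: 0.0
x 0.6131 y 0.0874 tilt(img cw) -34.7  50 x 42  z [0.053  0.0564 0.058 ]
tube top 0.06874883259499276
tube top 0.06866892675351455
button top 0.03511343114245774
```

View pics/end.png

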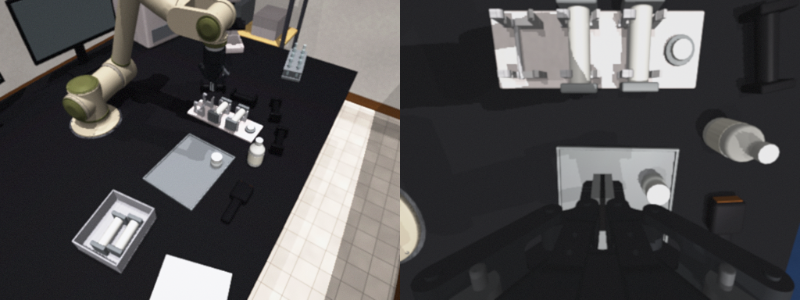

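The final view shows two spent cartridges in the box at (115,235), two full ones seated in the rail, and the button back up. The jar, bottle and scanner are undisturbed.

```bash
python3 -c "
from rig import close_job; print(close_job())"
```

```text
the job is handed in; nothing more can be done
None
```

The job is handed in: two full cartridges are snapped home in clips 2 and 3, two spent ones lie in the waste box, and the load button was pressed fully and released; the one rough moment was a fingertip pushing the box wall with about 34 N while letting go of the first spent cartridge.

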